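Latch the engraver's guard gate

ROBOT

A 6-joint arm with a two-finger parallel gripper is mounted at the origin on the work surface. World frame = base frame: x ahead of the robot, y to its left, z up, the work surface at z = 0. Lengths are in m, angles in degrees, forces in N, time in s.
With the tool pointing down it reaches from about 0.35 to 0.85 m from the base axis. Payload 8.1 kg.
Tool frame: the origin (TCP) lies at the centre of the arm's flange, where the gripper is bolted on; the fingertips stand 173 mm ahead of it and the grasp point (between the pads) lies 155 mm ahead of it; z points along the fingers, y is the line along which they close (so a half turn about z gives the same grasp; the last joint's range is limited). The gripper opens to 85 mm and grips with 20 to 120 N. Pads are 22 mm wide; open, the fingers measure 114 mm over their backs; the gripper's body (76 mm by 85 mm) begins 54 mm behind the grasp point. The pads swing forward as they close: fully open they stand 13 mm farther back than shut.
Start: joints at [-76.513, 7.471, 85.268, -0, 87.261, -4.893], TCP at [0.189, -0.569, 0.405] pointing down, gripper open.
Joint ranges: [-169.43, 169.43], [-51.17, 129.36], [1.28, 143.12], [-76.62, 256.62], [0, 156.53], [-152.29, 152.29]. Speed limits (degrees/s): [136.94, 136.94, 159.86, 180, 180, 180].

INTERFACE

Orientations are given as [roll, pitch, yaw] about the fixed x, y, z axes, in that order (R = Rz(yaw) Ry(pitch) Rx(roll)).
In Python, from bench import bot gives the robot as it stands.
- The arm moves only by the tool drive_tool, never from a script. Its arguments are lists of equal length, an entry for each row: "hand": the finger opening in m, from 0 to 0.0854; "offset": the shift along the tool's x, y, z in m, a list of three; "delta_rot": the turn, a rotation vector about the tool's x, y, z in degrees, a list of three. In form: {"hand": [hand, ...], "offset": [[dx, dy, dz], ...], "delta_rot": [[rx, ry, rz], ...]}. A call has 1 to 10 rows; each row is the pose to reach, as a shift and turn from the pose commanded when the call began, along the tool's axes at that moment; what a row does not reach only later rows make up. A row lasts 1/10 s, in which the tool goes at most 50 mm and 8.59 degrees, less where a joint would pass 70% of its speed; a pose out of reach is approached as far as the arm can. A call with a gripper value outside its range is refused whole. The fingers move at their own pace and stop on an object; the grip force is fixed at half the most. Time passes only in rows, so rows that repeat a pose let the fingers close. It gives the time, the measured TCP pose, the force, the opening and the grip force at its end, in the units of the state.
- bot.get_obs(): the state, without advancing time (a new reading comes with each control period).
- bot.capture(name): name is "side" or "top"; returns (picture, depth): 420x560x3 uint8, blue, green, red; 420x560 float32, m along the optical axis (not along the pixel's ray), 0 where there is no reading.
- bot.camera_params(name): a dict with "fx", "fy", "cx", "cy" (pixels), "rvec" (rotation vector, rad) and "tvec" (3), from world to camera coordinates, as OpenCV has them. Camera axes: x right, y down, z forward; pixel columns grow to the right and rows downward; lengths in m; the calibration is good to about 2 mm. A picture is of the moment at which its call begins. camera_params takes no time and is no camera call.
- bot.job_done(): hands the job in; it is judged then, once.
Trained networks look in the newest picture that a camera, given by its name, has taken for a name from the list of things; names that differ only in an ending like _2 or _b are one class to them, and where a whole thing is asked for, a point or a joint stands for the part that bears it (a point fixed in the world has none). Each returns a list of dicts, best first, with "conf" (0 to 1); they miss things now and then, are a little off and sometimes report something else, mostly with a low value. They report only what shows in the picture. A call takes as long as a camera call.
- bot.recognise(camera, name): "bbox" ([left, top, right, bottom] in pixels, round what is visible of it).
- bot.outline_of(camera, name): "mask" (420x560 bool, what is visible of it) and "bbox" ([left, top, right, bottom] in pixels, round what is visible of it).
- bot.landmark_of(camera, name): "point" ([row, column] in pixels: a listed point, or the origin of a listed thing).
The state is a dict: "time": time; "joint_pos": joint angles; "qd": joint speeds; "joint_torque": joint torques, N m; "position": TCP position; "orientation": TCP orientation; "contact_force": force on the tool from outside, world axes, zero at the start; "torque": the same for the moment, N m; "width": finger opening in m; "finger_force": force on a finger pad.
Only numpy, scipy, OpenCV 4.12 (cv2) and the standard library are available. Lean on these libraries where they do the work, as an engineer would, in place of code of your own. Each camera call takes 0.05 s, during which the arm holds its last target. There are 200 camera calls.

TASK

Swing the open guard gate of the desktop engraver shut, lifting its latch bar over the striker, and let the bar down fully into the catch behind it, so that the gate stays shut by itself when you let go. Work gently: do not ram the bar hard against the catch, and leave the other things on the table where they are.

Things in the scene. Friction and masses are not known exactly. Their poses are not given: they have to be found in the camera images.
- gate (a joint): Gate angle (rad) about the upright hinge line at its left (+y) end: 0 = shut with the bar mid-slot in a catch at its middle setting; positive = swung out towards the robot; limits -0.07 and 1.0. Aluminium frame with clear panel, 10 to 245 mm from the hinge, 20 mm thick, top 160 mm above the table, 0.6 kg, slight friction. Starts open, stays where left.
- gate_hinge (a point): On the hinge line of the gate (entrance of a fixed fence pen round an engraver), 185 mm above the table, level with the latch pivot. Axes turn with the gate: -y along it to the free end, +x its normal, into the pen. In the last 15 mm (0.065 rad) to gate = 0 the gate's free end meets a sprung rubber buffer that pushes it open again: about 0.7 N at first touch, 0.1 N more per mm.
- latch (a joint): Angle (rad) of the latch bar about its pivot on the gate: 0 = level, positive = free end lifted; limits -0.04 (hanging on its pin, as at the start) and 0.6. It falls by its own weight (0.3 kg) but may stick, pressed on the striker by the buffer. Down on the catch floor it reads about 0; it clears the striker above about 0.1; resting on top of the striker it is not latched.
- latch_bar: Flat steel latch bar 200 mm long, 10 mm thick, 20 mm high, with an upright thumb tab; origin on the pivot, above the gate's top rail, 130 mm from the hinge line. At latch = 0 its axes are the gate's (-y to the free end, z up); it reaches from 10 mm behind the pivot to 190 mm beyond it.
- latch_tab (a point): Grip point in the bar's upright thumb tab, 40 mm above and 90 mm beyond the pivot (bar frame; axes as latch_bar). Tab: flat steel, 10 mm thick (across the gate), 22 mm wide (along the bar), top 16 mm above this point; bar's top face 30 mm below it. Pinch it from above, a finger on each face; it serves both to lift the bar and to swing the gate.
- post: Fixed latch post 30 x 30 mm; origin on its axis, 12 mm above the table, 285 mm from the hinge along the shut gate; its +x points into the pen, yaw as the shut gate. It carries the catch, screwed on up to 10 mm nearer to or farther from the robot (post x) than the post's axis. This setting is not measured: find the slot by feel (the lifted bar runs into the backstop) or by sight.
- post_top (a point): Point on the post's axis at the height of the catch's slot floor, 175 mm above the table (the bar's underside at latch = 0). Dark steel catch, 30 mm wide along the bar: slot 14 mm wide across the bar, between the striker (-x side, 16 mm thick, blunt, top 14 mm above the floor) and the backstop (+x side, 12 mm thick, top 34 mm above the floor).
- headband_left: Bystander, to be left alone: a printed plastic visor headband, open U about 155 mm wide, 14 mm tall, lying on the table; origin at the underside, middle of its arc.
- headband_right: Bystander, to be left alone: another such headband lying on the table to the right; origin at its underside.
- tape_roll: Bystander, to be left alone: a cardboard ring 84 mm across, 24 mm tall, lying on the table; origin at its underside.
- screwdriver: Bystander, to be left alone: a screwdriver about 170 mm long lying on the table in front of the latch post.
- glue: Bystander, to be left alone: a white plastic glue bottle, 44 mm diameter, 120 mm tall, standing; origin at its underside.

How it is judged (in metres and radians):
On the way:
1. the bar is carried, lifted, over the striker (value of joint gate below 0.08 rad and value of joint latch above 0.06 rad), for 0.05 s.
At the end, for the whole second after the job is handed in: The gate is shut (gate angle below 0.052 rad, which with the bar down is only possible behind the striker), the bar lies down in the catch (latch angle below 0.03 rad), both are at rest and released (value of joint gate below 0.052 rad and value of joint latch below 0.03 rad and velocity of joint gate between -0.03 and 0.03 rad/s and velocity of joint latch between -0.05 and 0.05 rad/s); the robot touches nothing.
It fails at once if the latch bar is rammed against the catch or post with more than 30 N (contact force between latch_bar and post above 30 N).
It fails at once if a bystander (headband, tape roll, screwdriver, glue bottle) is moved by more than 30 mm (distance of any of headband_left, headband_right, tape_roll, screwdriver, glue from where it was at the start of the episode above 0.03 m).
It also fails if it takes over 59 s, if anything falls off the work surface, if the arm or the gripper's body presses on something with over 40 N, if the wrist force passes 120 N, or if a joint passes its speed limit or range.

## Working session

There is one attempt and no reset: what is moved stays moved. The work goes in short steps, Python scripts to look and compute and a tool call to move; the robot and the scene stay as the last step left them, time stands still between calls to the robot, and variables do not carry over. Pictures are saved under pics/ and viewed, at most 10 in all, crops included, and the job is handed in when it is done.

Besides the shell and the picture viewer there is one more tool, called after ">>>" as a command line: name --argument value ..., lists and objects as JSON in quotes. drive_tool: Moves the arm, as the interface text tells. Its arguments: {"type":"object","properties":{"hand":{"type":"array"},"offset":{"type":"array"},"delta_rot":{"type":"array"}},"required":["hand","offset","delta_rot"]}

```bash
mkdir -p pics
cat > h.py <<'E'
import numpy as np, cv2
from bench import bot
def ray(cam,p):
    c=bot.camera_params(cam);R=cv2.Rodrigues(np.array(c['rvec'],float))[0];t=np.array(c['tvec'],float).ravel()
    d=np.array([(p[1]-c['cx'])/c['fx'],(p[0]-c['cy'])/c['fy'],1.])
    return R,t,d
def atdepth(cam,p,z):
    R,t,d=ray(cam,p);return R.T@(d*z-t)
def atz(cam,p,h):
    R,t,d=ray(cam,p);o=-R.T@t;w=R.T@d;return o+w*(h-o[2])/w[2]
def tri(ps):
    A=np.zeros((3,3));b=np.zeros(3)
    for cam,p in ps:
        R,t,d=ray(cam,p);o=-R.T@t;w=R.T@d;w/=np.linalg.norm(w);P=np.eye(3)-np.outer(w,w);A+=P;b+=P@o
    return np.linalg.solve(A,b)
E
python3 - <<'E'
from h import *
np.set_printoptions(precision=4,suppress=True)
ims=[]
for c in("side","top"):
    im,d=bot.capture(c);cv2.imwrite(f"pics/{c}0.png",im);np.save(f"{c}0.npy",d)
pt={}
for n,h in [("gate_hinge",.185),("latch_bar",.185),("latch_tab",None),("post",.012),("post_top",.175)]:
    for c in("side","top"):
        for r in bot.landmark_of(c,n)[:2]:
            p=r['point'];print(n,c,round(r['conf'],2),np.round(p,1),atz(c,p,h) if h else '');pt.setdefault((n,c),p)
    if (n,"side") in pt and (n,"top") in pt: print("  tri",tri([(c,pt[n,c]) for c in("side","top")]))
o=bot.get_obs();print(o)
E
```

```text
gate_hinge side 0.89 [219.7 171. ] [0.6621 0.2381 0.185 ]
gate_hinge side 0.34 [197.5 358.3] [ 0.3433 -0.112   0.185 ]
latch_bar side 0.65 [208.6 219.7] [0.6017 0.1327 0.185 ]
latch_bar top 0.69 [163.  233.5] [0.5944 0.1266 0.185 ]
  tri [0.5985 0.1296 0.1836]
latch_tab side 0.73 [187.3 257.9] 
latch_tab top 0.62 [179.8 258.5] 
  tri [0.5371 0.0568 0.2309]
post top 0.93 [168.1 290.8] [ 0.6193 -0.0371  0.012 ]
post_top side 0.55 [187.8 258.4] [ 0.6052 -0.0246  0.175 ]
post_top top 0.61 [155.2 293.8] [ 0.6175 -0.04    0.175 ]
  tri [ 0.6199 -0.0409  0.1639]
{'time': 0.6, 'joint_pos': array([-76.5123,   7.4713,  85.2673,   0.0002,  87.2614,  -4.8932]), 'qd': array([-0.034 ,  0.0025,  0.0061,  0.021 ,  0.0086, -0.0107]), 'joint_torque': array([  0.0001, -56.8955, -50.0602,  -0.0001,   0.0017,  -0.    ]), 'position': array([ 0.1892, -0.5694,  0.4047]), 'orientation': array([180.    ,  -0.0002,  18.3809]), 'contact_force': array([ 0.3911,  0.2065, -0.1952]), 'torque': array([ 0.0573,  0.0443, -0.0277]), 'finger_force': 0.0, 'width': 0.08548338496059935}
```

View pics/side0.png

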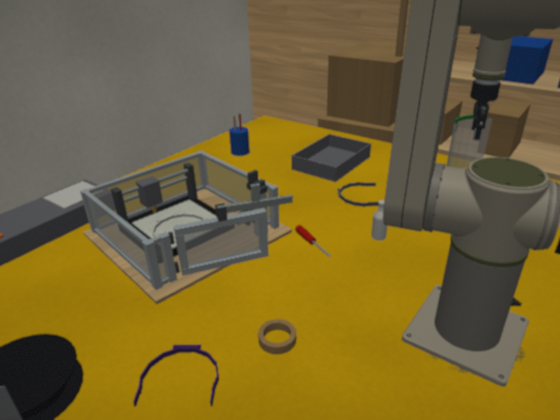

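View pics/top0.png

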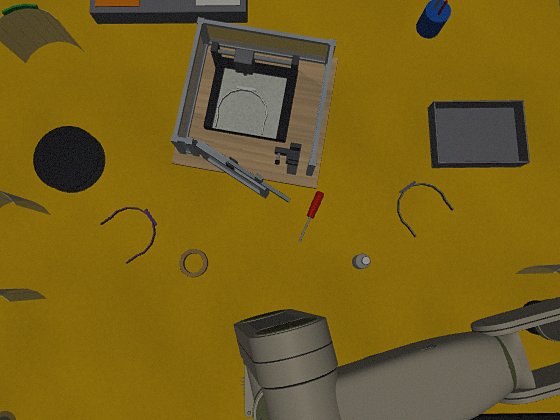

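Run:
```python
from h import *
np.set_printoptions(precision=4,suppress=True)
s=cv2.imread("pics/side0.png")[150:260,150:310];t=cv2.imread("pics/top0.png")[120:220,180:320]
a=cv2.resize(s,None,fx=5,fy=5,interpolation=2)[:, :800];b=cv2.resize(t,None,fx=5.5,fy=5.5,interpolation=2)
cv2.imwrite("pics/sc.png",a);cv2.imwrite("pics/tc.png",b)
print(atz("top",(179.8,258.5),.2214))
for c in("side","top"):
    for r in bot.landmark_of(c,"gate_hinge")[:3]+bot.landmark_of(c,"latch_tab")[:3]: print(c,r)
def proj(c,X):
    p=bot.camera_params(c);return cv2.projectPoints(np.array([X],float),np.array(p['rvec'],float),np.array(p['tvec'],float),np.array([[p['fx'],0,p['cx']],[0,p['fy'],p['cy']],[0,0,1.]]),None)[0].ravel()
for X in [(.662,.238,.185),(.551,.048,.2214),(.6193,-.0371,.175)]: print(X,proj("side",X),proj("top",X))
```

```text
[0.5389 0.0569 0.2214]
side {'point': [219.7, 171.0], 'conf': 0.89}
side {'point': [197.5, 358.3], 'conf': 0.34}
side {'point': [187.3, 257.9], 'conf': 0.73}
top {'point': [179.8, 258.5], 'conf': 0.62}
(0.662, 0.238, 0.185) [171.0701 219.6871] [193.4313 139.6892]
(0.551, 0.048, 0.2214) [256.116  187.9234] [261.8299 175.2925]
(0.6193, -0.0371, 0.175) [257.2762 184.7979] [292.7356 154.5764]
```

View pics/sc.png

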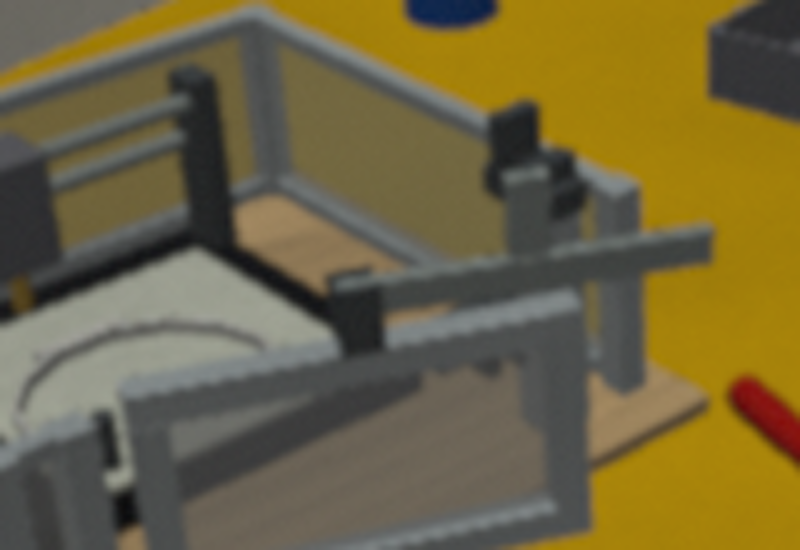

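View pics/tc.png

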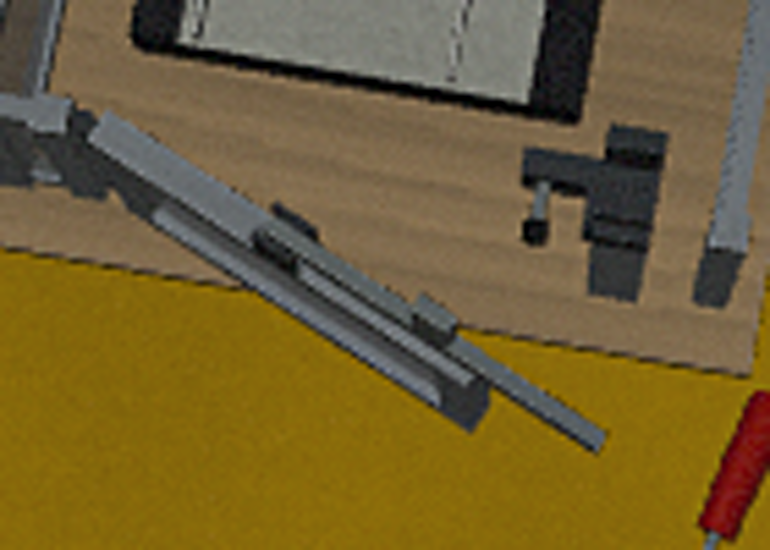

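Run:
```python
from h import *
np.set_printoptions(precision=4,suppress=True)
d=np.load("top0.npy");R,t,_=ray("top",(0,0))
V,U=np.mgrid[120:220,180:320];c=bot.camera_params("top");z=d[120:220,180:320]
C=np.stack([(U-c['cx'])/c['fx']*z,(V-c['cy'])/c['fy']*z,z],-1)
W=(C-t)@R; 
m=(z>0)
H=np.array([.662,.238]);
tab=W[m&(W[...,2]>.215)&(abs(W[...,0]-.54)<.03)&(abs(W[...,1]-.05)<.035)]
print("tab",len(tab),tab.mean(0),tab.min(0),tab.max(0))
bar=W[m&(W[...,2]>.178)&(W[...,2]<.202)&(W[...,0]<.535)]
print("bar",len(bar),bar.mean(0),bar.min(0),bar.max(0))
l=cv2.fitLine(bar[:,:2].astype(np.float32),2,0,.01,.01).ravel();print(l)
pc=W[m&(W[...,2]>.165)&(W[...,1]<0)&(W[...,1]>-.075)&(W[...,0]>.55)]
u=np.array([.6193,-.0371])-H;u/=np.linalg.norm(u);n=np.array([-u[1],u[0]])
print("u",u,n)
q=np.c_[(pc[:,:2]-H)@u,(pc[:,:2]-H)@n,pc[:,2]]
for a in q[np.lexsort((np.round(q[:,0],2),q[:,1]))]: print(a)
print("tabtop tri",tri([("side",(185,255.4)),("top",(176.2,259))]))
```

```text
tab 39 [0.5427 0.0565 0.234 ] [0.5349 0.0471 0.217 ] [0.5509 0.0658 0.2401]
bar 123 [0.5122 0.0104 0.1877] [ 0.4873 -0.0244  0.1789] [0.5347 0.0513 0.1961]
[0.5487 0.836  0.5122 0.0104]
u [-0.1534 -0.9882] [ 0.9882 -0.1534]
[ 0.2883 -0.026   0.1759]
[ 0.291  -0.0257  0.1763]
[ 0.2824 -0.0253  0.1811]
[ 0.2856 -0.0252  0.1713]
[ 0.2828 -0.0251  0.1691]
[ 0.2659 -0.0251  0.1708]
[ 0.2801 -0.0248  0.1664]
[ 0.2797 -0.0243  0.1756]
[ 0.2686 -0.0243  0.1692]
[ 0.2769 -0.0241  0.1734]
[ 0.2938 -0.0241  0.1716]
[ 0.2742 -0.0239  0.171 ]
[ 0.2714 -0.0235  0.1676]
[ 0.2852 -0.0228  0.173 ]
[ 0.2879 -0.0223  0.1726]
[ 0.271  -0.0221  0.1736]
[ 0.2934 -0.0218  0.1736]
[ 0.2683 -0.0218  0.1704]
[ 0.2738 -0.0217  0.1735]
[ 0.2793 -0.0213  0.1747]
[ 0.2907 -0.0211  0.1691]
[ 0.2875 -0.0209  0.1781]
[ 0.2765 -0.0208  0.1712]
[ 0.282  -0.0207  0.1741]
[ 0.2848 -0.02    0.1729]
[ 0.2761 -0.0194  0.1772]
[ 0.2734 -0.0192  0.1746]
[ 0.2679 -0.0189  0.1705]
[ 0.293  -0.0185  0.1716]
[ 0.2903 -0.0184  0.1699]
[ 0.2706 -0.0183  0.1694]
[ 0.2893 -0.018   0.1904]
[ 0.2839 -0.0179  0.1866]
[ 0.2816 -0.0178  
[... 4100 characters left out ...]
[0.2893 0.0176 0.2059]
[0.2754 0.0176 0.2086]
[0.2781 0.0178 0.2094]
[0.27   0.0179 0.205 ]
[0.2947 0.018  0.2069]
[0.2835 0.0184 0.21  ]
[0.2697 0.0186 0.2123]
[0.2804 0.0194 0.2148]
[0.2723 0.0203 0.2076]
[0.2862 0.0205 0.2042]
[0.2889 0.0205 0.2053]
[0.275  0.0206 0.208 ]
[0.2916 0.0208 0.2058]
[0.2943 0.0211 0.206 ]
[0.2831 0.0213 0.2094]
[0.2777 0.0214 0.2064]
[0.297  0.0217 0.2055]
[0.272  0.0223 0.2104]
[0.2858 0.0226 0.2064]
[0.2912 0.0226 0.209 ]
[0.2827 0.0227 0.2141]
[0.2693 0.0231 0.2064]
[0.2966 0.0232 0.2096]
[0.2885 0.0234 0.2051]
[0.2747 0.0238 0.2066]
[0.2939 0.024  0.2057]
[0.28   0.0242 0.208 ]
[0.2773 0.0258 0.2012]
[0.2689 0.0259 0.2063]
tabtop tri [0.5461 0.0553 0.2341]
```

```bash
cat > plan.py <<'E'
import numpy as np
from scipy.spatial.transform import Rotation as Ro
from bench import bot
H=np.array([.6626,.2395])
def pose(phi,th,up=0.,H=H,graspz=0.002):
    """TCP pose pinching tab; phi deg = gate direction angle from -y (33.3 open, ~7.6 shut), th latch rad"""
    a=np.radians(phi);d=np.array([-np.sin(a),-np.cos(a),0])
    al=.130+.090*np.cos(th)-.04*np.sin(th);h=.185+.04*np.cos(th)+.09*np.sin(th)
    yaw=90-phi
    y=np.array([np.cos(a),-np.sin(a),0])       # tool y = gate normal
    ax=np.cross(d,[0,0,1]);                     # lifts free end
    R=Ro.from_rotvec(ax*th)*Ro.from_euler('xyz',[180,0,yaw],degrees=True)
    g=np.array([*H,0])+d*al+np.array([0,0,h+graspz+up])
    return g-.155*R.apply([0,0,1]),R
def meas():
    o=bot.get_obs();return np.array(o['position']),Ro.from_euler('xyz',o['orientation'],degrees=True)
def rows(base,targets):
    p0,R0=base
    off=[];rot=[]
    for p,R in targets:
        off.append([round(float(v),4) for v in R0.inv().apply(p-p0)]);rot.append([round(float(v),1) for v in (R0.inv()*R).as_rotvec(degrees=True)])
    print("offset",off);print("delta_rot",rot)
E
python3 - <<'E'
from plan import *
p,R=pose(33.3,-.04,.08);R=pose(33.3,0)[1];print(p,R.as_euler('xyz',degrees=True))
rows(meas(),[(p,R)])
rows((p,R),[pose(33.3,-.04)])
E
```

```text
[0.53757327 0.04916499 0.45824498] [180.    0.   56.7]
offset [[0.5256, -0.4772, -0.0536]]
delta_rot [[0.0, 0.0, -38.3]]
offset [[0.0, -0.0, 0.08]]
delta_rot [[0.0, 2.3, 0.0]]
```

>>> drive_tool --hand '[0.085,0.085,0.085,0.085,0.085,0.085,0.085,0.085,0.085,0.085]' --offset '[[0,0,-0.05],[0.035,-0.032,-0.0536],[0.07,-0.064,-0.0536],[0.105,-0.095,-0.0536],[0.14,-0.127,-0.0536],[0.175,-0.159,-0.0536],[0.21,-0.19,-0.0536],[0.245,-0.222,-0.0536],[0.28,-0.254,-0.0536],[0.315,-0.286,-0.0536]]' --delta_rot '[[0,0,0],[0,0,-5],[0,0,-10],[0,0,-15],[0,0,-20],[0,0,-25],[0,0,-30],[0,0,-35],[0,0,-38.3],[0,0,-38.3]]'

```text
time: 1.8
position: [0.3984, -0.1969, 0.4587]
orientation: [179.9, -0.0, 56.8]
contact_force: [1.0, -0.3, 0.1]
width: 0.0854
finger_force: 0.0
```

Run:
```python
from plan import *
p,R=pose(33.3,-.04,.06)
print(meas()[0]);rows(meas(),[(p,R)])
```

```text
[ 0.3983802  -0.19685133  0.45865713]
offset [[0.2821, -0.0183, 0.0204]]
delta_rot [[0.1, 2.3, 0.1]]
```

>>> drive_tool --hand '[0.085,0.085,0.085,0.085,0.085,0.085,0.085,0.085,0.085]' --offset '[[0.04,-0.003,0],[0.08,-0.005,0],[0.12,-0.008,0],[0.16,-0.01,0],[0.2,-0.013,0],[0.24,-0.016,0.01],[0.27,-0.0183,0.02],[0.2821,-0.0183,0.0204],[0.2821,-0.0183,0.0204]]' --delta_rot '[[0,0,0],[0,0,0],[0,0,0],[0,0,0],[0,0,0],[0,1,0],[0.1,2.3,0.1],[0.1,2.3,0.1],[0.1,2.3,0.1]]'

```text
time: 2.7
position: [0.5379, 0.0481, 0.4375]
orientation: [-179.9, -2.2, 56.7]
contact_force: [-0.6, -0.2, 0.7]
width: 0.0848
finger_force: 0.0
```

Run:
```python
from plan import *
from h import *
for c,(a,b,l,r) in {"side":(100,260,150,310)}.items():
    im,d=bot.capture(c);cv2.imwrite("pics/s1.png",cv2.resize(im[a:b,l:r],None,fx=3.7,fy=3.7,interpolation=2))
print(meas()[0]);rows(meas(),[pose(33.3,-.04)])
```

```text
[0.53762226 0.04708864 0.43802254]
offset [[-0.0006, -0.0011, 0.0598]]
delta_rot [[-0.1, 0.1, -0.1]]
```

View pics/s1.png

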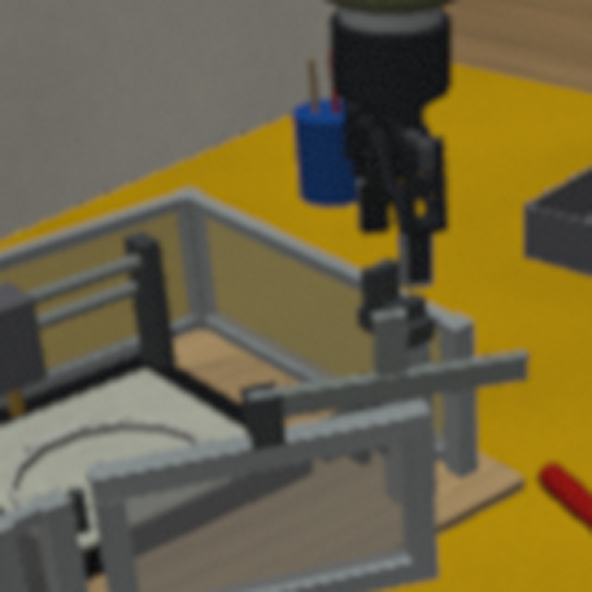

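The picture shows the two fingertips at crop (373,230) and (418,280), straddling the tab top at (390,312); the alignment is good. Next I descend and close.

>>> drive_tool --hand '[0.085,0.085,0.085,0.085,0.012,0.0,0.0,0.0,0.0,0.0]' --offset '[[0,-0.001,0.02],[0,-0.001,0.04],[0,-0.001,0.055],[0,-0.001,0.0585],[0,-0.001,0.0585],[0,-0.001,0.0585],[0,-0.001,0.0585],[0,-0.001,0.0585],[0,-0.001,0.0585],[0,-0.001,0.0585]]' --delta_rot '[[0,0,0],[0,0,0],[0,0,0],[0,0,0],[0,0,0],[0,0,0],[0,0,0],[0,0,0],[0,0,0],[0,0,0]]'

```text
time: 3.75
position: [0.5383, 0.0496, 0.3802]
orientation: [-180.0, -2.3, 56.6]
contact_force: [0.7, -0.3, 2.6]
width: 0.0093
finger_force: 59.3
```

Run:
```python
from plan import *
o=bot.get_obs();print(o['position'],o['orientation'],o['width'],o['finger_force'],o['contact_force'])
print(pose(33.3,-.04)[0])
m=meas()
rows(m,[pose(33.3,t) for t in(0,.05,.1,.16)])
```

```text
[0.53828891 0.04958122 0.38018298] [-179.97987435   -2.33062401   56.56322153] 0.009280172033516923 59.33033108711243 [ 0.65719814 -0.31421054  2.56085492]
[0.53757327 0.04916499 0.37824498]
offset [[0.0071, -0.0004, -0.0015], [0.0171, -0.0004, -0.0054], [0.0273, -0.0004, -0.0087], [0.0397, -0.0005, -0.0121]]
delta_rot [[-0.0, -2.3, -0.1], [-0.0, -5.2, -0.1], [-0.0, -8.1, -0.1], [-0.0, -11.5, -0.1]]
```

>>> drive_tool --hand '[0.0,0.0,0.0,0.0,0.0,0.0,0.0,0.0,0.0,0.0]' --offset '[[0.0035,0,-0.0015],[0.0071,0,-0.003],[0.012,0,-0.005],[0.0171,0,-0.007],[0.022,0,-0.0087],[0.0273,0,-0.0105],[0.0335,0,-0.0125],[0.0397,0,-0.014],[0.0397,0,-0.014],[0.0397,0,-0.014]]' --delta_rot '[[0,-1.2,0],[0,-2.3,0],[0,-3.8,0],[0,-5.2,0],[0,-6.6,0],[0,-8.1,0],[0,-9.8,0],[0,-11.5,0],[0,-11.5,0],[0,-11.5,0]]'

```text
time: 4.75
position: [0.5601, 0.0831, 0.3955]
orientation: [-180.0, 9.1, 56.6]
contact_force: [5.1, 4.3, 2.0]
width: 0.0092
finger_force: 59.7
```

Run:
```python
from plan import *
o=bot.get_obs();print(o['position'],o['orientation'],o['width'],o['finger_force'],o['contact_force'],o['torque'])
q=pose(33.3,.16);print(q[0])
m=meas()
# nominal relative rows, from nominal current pose
for f in (10,8,7.6,7): print(f,pose(f,.16)[0])
rows(q,[pose(f,.16) for f in(31,28,25,22,19,16,14,13,12)])
```

```text
[0.56013307 0.08310232 0.3954908 ] [-179.95828214    9.14608824   56.63835672] 0.00917189216323851 59.67425286769867 [5.06561516 4.30697642 1.99586335] [ 1.25636454 -1.25088748 -0.31495285]
[0.55950263 0.08254925 0.39384796]
10 [0.62999175 0.05456945 0.39384796]
8 [0.6364656  0.05354409 0.39384796]
7.6 [0.63776444 0.05336617 0.39384796]
7 [0.63971496 0.0531163  0.39384796]
offset [[0.0001, 0.0075, -0.0], [0.0008, 0.0173, -0.0001], [0.0019, 0.0271, -0.0003], [0.0036, 0.0368, -0.0006], [0.0057, 0.0464, -0.0009], [0.0084, 0.0558, -0.0014], [0.0104, 0.0621, -0.0017], [0.0115, 0.0651, -0.0019], [0.0127, 0.0682, -0.002]]
delta_rot [[-0.4, -0.0, -2.3], [-0.8, -0.0, -5.2], [-1.3, 0.0, -8.2], [-1.8, -0.0, -11.2], [-2.3, 0.0, -14.1], [-2.8, 0.0, -17.1], [-3.1, 0.0, -19.1], [-3.2, 0.0, -20.0], [-3.4, 0.0, -21.0]]
```

>>> drive_tool --hand '[0.0,0.0,0.0,0.0,0.0,0.0,0.0,0.0,0.0,0.0]' --offset '[[0.0001,0.0075,0],[0.0008,0.0173,-0.0001],[0.0019,0.0271,-0.0003],[0.0036,0.0368,-0.0006],[0.0057,0.0464,-0.0009],[0.0084,0.0558,-0.0014],[0.0104,0.0621,-0.0017],[0.0115,0.0651,-0.0019],[0.0127,0.0682,-0.002],[0.0127,0.0682,-0.002]]' --delta_rot '[[-0.4,0,-2.3],[-0.8,0,-5.2],[-1.3,0,-8.2],[-1.8,0,-11.2],[-2.3,0,-14.1],[-2.8,0,-17.1],[-3.1,0,-19.1],[-3.2,0,-20],[-3.4,0,-21],[-3.4,0,-21]]'

```text
time: 5.75
position: [0.6237, 0.055, 0.3955]
orientation: [-179.9, 9.2, 77.8]
contact_force: [1.2, -0.9, 6.8]
width: 0.009
finger_force: 60.8
```

Run:
```python
from plan import *
from h import *
np.set_printoptions(precision=4,suppress=True)
o=bot.get_obs();print(o['position'],o['orientation'],o['width'],o['finger_force'],o['contact_force'],o['torque'])
q=pose(12,.16);print(q[0])
im,d=bot.capture("top");cv2.imwrite("pics/t2.png",cv2.resize(im[110:230,180:320],None,fx=5,fy=5,interpolation=2))
rows(q,[pose(f,.16) for f in(11,10,9.5,9,8.5,8,7.6,7.2)])
# bar free end in depth
R,t,_=ray("top",(0,0));V,U=np.mgrid[120:220,180:320];c=bot.camera_params("top");z=d[120:220,180:320]
W=(np.stack([(U-c['cx'])/c['fx']*z,(V-c['cy'])/c['fy']*z,z],-1)-t)@R
m=(z>0)&(W[...,1]<0.01)&(W[...,1]>-.09)&(W[...,2]>.195)&(W[...,0]<.625)&(W[...,0]>.55)&(W[...,2]<.25)
b=W[m];print(len(b),b.mean(0),b.min(0),b.max(0))
l=cv2.fitLine(b[:,:2].astype(np.float32),2,0,.01,.01).ravel();print(l,np.degrees(np.arctan2(l[0],l[1])))
```

```text
[0.6237 0.055  0.3955] [-179.9425    9.2111   77.8201] 0.008966312067716108 60.81085503101349 [ 1.1978 -0.8819  6.8015] [ 0.3434 -0.4301 -0.5414]
[0.6236 0.0558 0.3938]
offset [[0.0, 0.0033, -0.0], [0.0001, 0.0066, -0.0], [0.0002, 0.0082, -0.0], [0.0003, 0.0098, -0.0], [0.0003, 0.0115, -0.0001], [0.0005, 0.0131, -0.0001], [0.0005, 0.0144, -0.0001], [0.0007, 0.0157, -0.0001]]
delta_rot [[-0.2, 0.0, -1.0], [-0.3, 0.0, -2.0], [-0.4, 0.0, -2.5], [-0.5, 0.0, -3.0], [-0.6, 0.0, -3.5], [-0.6, 0.0, -3.9], [-0.7, 0.0, -4.3], [-0.8, 0.0, -4.7]]
140 [ 0.6006 -0.0335  0.2136] [ 0.5892 -0.0686  0.196 ] [0.6153 0.0042 0.2274]
[ 0.2472  0.969   0.6006 -0.0335] 14.310145
```

View pics/t2.png

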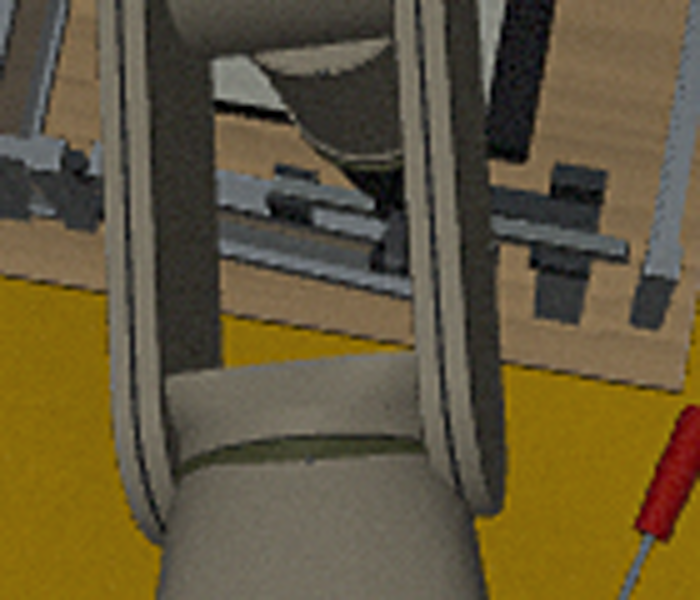

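The picture shows the lifted bar lying over the striker, crossing the catch at crop (565,240), with the slot just behind it. I continue in slowly.

>>> drive_tool --hand '[0.0,0.0,0.0,0.0,0.0,0.0,0.0,0.0]' --offset '[[0,0.0017,0],[0,0.0033,0],[0,0.005,0],[0.0001,0.0066,0],[0.0002,0.0082,0],[0.0003,0.0098,0],[0.0003,0.0108,0],[0.0003,0.0108,0]]' --delta_rot '[[-0.1,0,-0.5],[-0.2,0,-1],[-0.2,0,-1.5],[-0.3,0,-2],[-0.4,0,-2.5],[-0.5,0,-3],[-0.6,0,-3.3],[-0.6,0,-3.3]]'

```text
time: 6.6
position: [0.634, 0.0529, 0.3956]
orientation: [-180.0, 9.2, 81.1]
contact_force: [1.0, -2.8, 5.9]
width: 0.009
finger_force: 61.5
```

Run:
```python
from plan import *
from h import *
np.set_printoptions(precision=4,suppress=True)
o=bot.get_obs();print(o['position'],o['orientation'],o['contact_force'],o['torque'])
R,t,_=ray("top",(0,0));V,U=np.mgrid[120:220,180:320];c=bot.camera_params("top")
im,d=bot.capture("top");cv2.imwrite("pics/t3.png",cv2.resize(im[130:180,260:320],None,fx=10,fy=10,interpolation=2))
z=d[120:220,180:320]
W=(np.stack([(U-c['cx'])/c['fx']*z,(V-c['cy'])/c['fy']*z,z],-1)-t)@R
S=np.array([.6247,-.0411]);u=np.array([-.1534,-.9882]);n=np.array([.9882,-.1534])
A=(W[...,:2]-S)@u;N=(W[...,:2]-S)@n;Z=W[...,2]
# bar beyond the catch, and bar before it
for lo,hi in((-.045,-.02),(.016,.03)):
    m=(z>0)&(A>lo)&(A<hi)&(abs(N)<.035)&(Z>.19);print(lo,m.sum(),N[m].min(),np.median(N[m]),N[m].max(),np.median(Z[m]));print(np.sort(N[m&(Z>np.median(Z[m]))])[::3])
```

```text
[0.634  0.0529 0.3956] [-179.9713    9.2347   81.1291] [ 1.0279 -2.8476  5.8533] [ 0.208  -0.0443 -0.6264]
-0.045 44 -0.013194409438055542 -0.009690529711916248 -0.0031308837984908356 0.21130919080801325
[-0.0124 -0.011  -0.0095 -0.008  -0.0071 -0.0055 -0.0039 -0.0031]
0.016 28 -0.014518800196241084 -0.01179534529613899 -0.0029816157680671806 0.21938743122886536
[-0.0144 -0.0125 -0.0105 -0.0078 -0.0052]
```

View pics/t3.png

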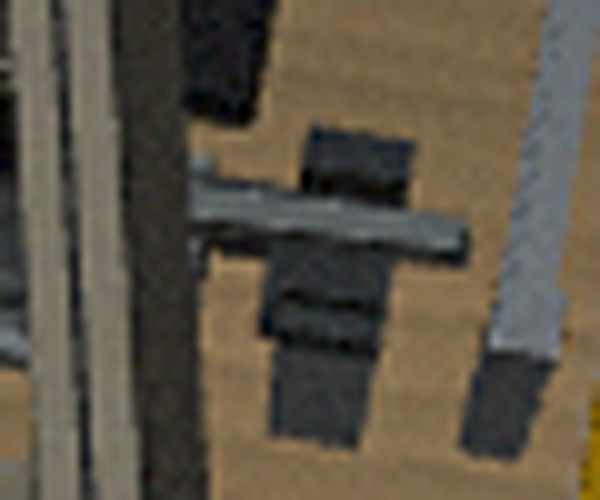

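The bar top face (rows ~215 of the crop) sits about 9 mm short of the slot centre. The dark striker top is visible in front of it and the backstop behind. I go about 7 mm further, then feel.

>>> drive_tool --hand '[0.0,0.0,0.0,0.0,0.0,0.0,0.0]' --offset '[[0,0.001,0],[0,0.002,0],[0,0.003,0],[0,0.004,0],[0,0.005,0],[0.0001,0.005,0],[0.0001,0.005,0]]' --delta_rot '[[0,0,-0.3],[-0.1,0,-0.6],[-0.1,0,-0.9],[-0.2,0,-1.2],[-0.2,0,-1.5],[-0.2,0,-1.5],[-0.2,0,-1.5]]'

```text
time: 7.35
position: [0.6388, 0.0521, 0.3956]
orientation: [-179.9, 9.3, 82.6]
contact_force: [-1.0, -3.2, 7.3]
width: 0.0088
finger_force: 61.7
```

>>> drive_tool --hand '[0.0,0.0]' --offset '[[0,0.001,0],[0,0.001,0]]' --delta_rot '[[0,0,-0.3],[0,0,-0.3]]'

```text
time: 7.55
position: [0.6398, 0.0519, 0.3956]
orientation: [-179.9, 9.2, 82.9]
contact_force: [-0.9, -3.0, 7.2]
width: 0.0093
finger_force: 61.9
```

>>> drive_tool --hand '[0.0,0.0]' --offset '[[0,0.0005,0],[0,0.0005,0]]' --delta_rot '[[0,0,-0.15],[0,0,-0.15]]'

```text
time: 7.75
position: [0.6403, 0.0519, 0.3956]
orientation: [-179.8, 9.3, 83.1]
contact_force: [-1.4, -4.1, 6.6]
width: 0.0092
finger_force: 61.9
```

```bash
cat > look.py <<'E'
from plan import *
from h import *
np.set_printoptions(precision=4,suppress=True)
o=bot.get_obs();print(o['position'],o['orientation'],o['contact_force'],o['torque'])
R,t,_=ray("top",(0,0));V,U=np.mgrid[120:220,180:320];c=bot.camera_params("top")
im,d=bot.capture("top");z=d[120:220,180:320]
W=(np.stack([(U-c['cx'])/c['fx']*z,(V-c['cy'])/c['fy']*z,z],-1)-t)@R
S=np.array([.6247,-.0411]);u=np.array([-.1534,-.9882]);n=np.array([.9882,-.1534])
A=(W[...,:2]-S)@u;N=(W[...,:2]-S)@n;Z=W[...,2]
for lo,hi in((-.045,-.02),(.016,.03)):
    m=(z>0)&(A>lo)&(A<hi)&(abs(N)<.035)&(Z>.183);print(lo,m.sum(),np.median(Z[m]),np.sort(N[m&(Z>np.median(Z[m]))])[::3])
E
python3 look.py
```

```text
[0.6403 0.0519 0.3956] [-179.8391    9.2513   83.0889] [-1.4116 -4.0776  6.574 ] [-0.0006  0.0266 -0.6973]
-0.045 43 0.21110667328661092 [-0.0042 -0.0028 -0.0024 -0.0011  0.0016  0.0031  0.0041]
0.016 25 0.21932787634139814 [-0.006  -0.0024  0.001   0.0037]
```

>>> drive_tool --hand '[0.0,0.0]' --offset '[[0,0.0008,0],[0,0.0008,0]]' --delta_rot '[[0,0,-0.25],[0,0,-0.25]]'

```text
time: 8.0
position: [0.641, 0.0518, 0.3956]
orientation: [-179.8, 9.3, 83.3]
contact_force: [-2.6, -4.0, 6.4]
width: 0.009
finger_force: 62.4
```

>>> drive_tool --hand '[0.0,0.0]' --offset '[[0,0.0008,0],[0,0.0008,0]]' --delta_rot '[[0,0,-0.25],[0,0,-0.25]]'

```text
time: 8.2
position: [0.6414, 0.0518, 0.3956]
orientation: [-179.6, 9.3, 83.6]
contact_force: [-6.6, -3.7, 9.8]
width: 0.0089
finger_force: 63.9
```

>>> drive_tool --hand '[0.0,0.0]' --offset '[[0,0.0006,0],[0,0.0006,0]]' --delta_rot '[[0,0,-0.15],[0,0,-0.15]]'

```text
time: 8.4
position: [0.6416, 0.0517, 0.3955]
orientation: [-179.5, 9.3, 83.8]
contact_force: [-10.0, -3.1, 10.0]
width: 0.0092
finger_force: 64.9
```

>>> drive_tool --hand '[0.0,0.0,0.0,0.0]' --offset '[[0,-0.0008,0],[0,-0.0016,0],[0,-0.0025,0],[0,-0.0025,0]]' --delta_rot '[[0,0,0.25],[0,0,0.5],[0,0,0.75],[0,0,0.75]]'

```text
time: 8.8
position: [0.6399, 0.0519, 0.3956]
orientation: [-179.9, 9.2, 83.0]
contact_force: [-0.3, -3.8, 7.2]
width: 0.0093
finger_force: 61.9
```

```bash
python3 - <<'E'
from plan import *
rows(pose(7,.16),[pose(7,t) for t in(.14,.12,.1,.08,.06,.04,.02,0)])
E
python3 look.py
```

```text
offset [[-0.0039, -0.0, 0.0018], [-0.0077, 0.0, 0.0038], [-0.0115, 0.0, 0.0057], [-0.0153, -0.0, 0.0078], [-0.019, 0.0, 0.01], [-0.0227, -0.0, 0.0122], [-0.0263, -0.0, 0.0145], [-0.0299, -0.0, 0.0168]]
delta_rot [[-0.0, 1.1, 0.0], [0.0, 2.3, 0.0], [0.0, 3.4, 0.0], [0.0, 4.6, 0.0], [0.0, 5.7, 0.0], [0.0, 6.9, 0.0], [0.0, 8.0, 0.0], [0.0, 9.2, 0.0]]
[0.6399 0.0519 0.3956] [-179.8579    9.2479   82.9752] [-0.2586 -3.7609  7.1532] [ 0.0742 -0.0372 -0.701 ]
-0.045 44 0.21148921840366336 [-0.0056 -0.0039 -0.0021 -0.0004  0.0001  0.0005  0.0022  0.005 ]
0.016 27 0.21965373789009898 [-0.0052 -0.0041  0.0003  0.0015  0.005 ]
```

Contact was felt and the bar backed off 2 mm, and sight and feel agree on the slot centre. Lowering now.

>>> drive_tool --hand '[0.0,0.0,0.0,0.0,0.0,0.0,0.0]' --offset '[[-0.0039,0,0.0018],[-0.0077,0,0.0038],[-0.0115,0,0.0057],[-0.0153,0,0.0078],[-0.019,0,0.01],[-0.019,0,0.01],[-0.019,0,0.01]]' --delta_rot '[[0,1.1,0],[0,2.3,0],[0,3.4,0],[0,4.6,0],[0,5.7,0],[0,5.7,0],[0,5.7,0]]'

```text
time: 9.55
position: [0.6375, 0.0315, 0.3885]
orientation: [-179.8, 3.5, 83.0]
contact_force: [-1.4, -3.3, 7.8]
width: 0.0092
finger_force: 61.7
```

>>> drive_tool --hand '[0.0,0.0,0.0,0.0]' --offset '[[-0.0019,0,0.0009],[-0.0038,0,0.0018],[-0.0057,0,0.0027],[-0.0057,0,0.0027]]' --delta_rot '[[0,0.6,0],[0,1.15,0],[0,1.7,0],[0,1.7,0]]'

```text
time: 9.95
position: [0.6368, 0.0255, 0.386]
orientation: [-179.8, 1.8, 83.0]
contact_force: [-1.0, -3.3, 5.6]
width: 0.0091
finger_force: 61.7
```

```bash
python3 look.py
```

```text
[0.6368 0.0255 0.386 ] [-179.8312    1.8432   82.9581] [-0.9573 -3.2504  5.5918] [-0.1061 -0.0955 -0.5442]
-0.045 241 0.42236086138349166 [-0.0339 -0.0321 -0.0317 -0.0313 -0.0304 -0.0301 -0.0297 -0.0293 -0.0289
 -0.0281 -0.028  -0.0274 -0.0271 -0.0267 -0.0265 -0.0264 -0.0259 -0.0257
 -0.0248 -0.0244 -0.0243 -0.0235 -0.0229 -0.0223 -0.0221 -0.0216 -0.0213
 -0.0195 -0.0192 -0.0185 -0.0164 -0.0156 -0.0149 -0.0139 -0.0114 -0.0112
 -0.0106 -0.0066 -0.0053  0.0007]
0.016 24 0.1955083210352454 [-0.0037 -0.0018  0.0001  0.0045]
```

>>> drive_tool --hand '[0.0,0.0,0.0]' --offset '[[-0.0019,0,0.0011],[-0.0036,0,0.0023],[-0.0036,0,0.0023]]' --delta_rot '[[0,0.6,0],[0,1.15,0],[0,1.15,0]]'

```text
time: 10.3
position: [0.6364, 0.0216, 0.3842]
orientation: [-179.9, 0.7, 82.9]
contact_force: [-1.2, -6.9, 7.0]
width: 0.009
finger_force: 61.6
```

>>> drive_tool --hand '[0.0,0.0,0.0]' --offset '[[-0.0009,0,0.0006],[-0.0018,0,0.0012],[-0.0018,0,0.0012]]' --delta_rot '[[0,0.3,0],[0,0.6,0],[0,0.6,0]]'

```text
time: 10.6
position: [0.6361, 0.0201, 0.3842]
orientation: [-179.9, 0.1, 83.0]
contact_force: [-4.7, -5.5, 13.8]
width: 0.009
finger_force: 62.5
```

```bash
python3 look.py | tail -2|cut -c1-120
```

```text
-0.0082]
0.016 7 0.1964705451266847 [-0.003]
```

Floor reached (the upward force rose and z stopped). Releasing and lifting off.

>>> drive_tool --hand '[0.02,0.04,0.06,0.06,0.06,0.06]' --offset '[[0,0,0],[0,0,0],[0,0,0],[0,0,0],[0,0,0],[0,0,0]]' --delta_rot '[[0,0,0],[0,0,0],[0,0,0],[0,0,0],[0,0,0],[0,0,0]]'

```text
time: 11.25
position: [0.6364, 0.0213, 0.382]
orientation: [-179.8, 0.0, 83.1]
contact_force: [-0.3, 1.0, 0.4]
width: 0.0597
finger_force: 0.0
```

>>> drive_tool --hand '[0.06,0.06,0.06,0.06,0.06,0.06,0.06,0.06]' --offset '[[0,0,-0.01],[0,0,-0.03],[0,0,-0.06],[0,0,-0.09],[0,0,-0.12],[0,0,-0.15],[0,0,-0.15],[0,0,-0.15]]' --delta_rot '[[0,0,0],[0,0,0],[0,0,0],[0,0,0],[0,0,0],[0,0,0],[0,0,0],[0,0,0]]'

```text
time: 12.05
position: [0.6368, 0.0212, 0.534]
orientation: [180.0, -0.0, 83.1]
contact_force: [-0.5, -0.2, -0.2]
width: 0.0599
finger_force: 0.0
```

```bash
python3 look.py|tail -1
python3 - <<'E'
from h import *
im,d=bot.capture("side");cv2.imwrite("pics/s4.png",cv2.resize(im[130:270,140:310],None,fx=4,fy=4,interpolation=2))
E
```

```text
0.016 0 nan []
  return _methods._mean(a, axis=axis, dtype=dtype,
  ret = ret.dtype.type(ret / rcount)
```

View pics/s4.png

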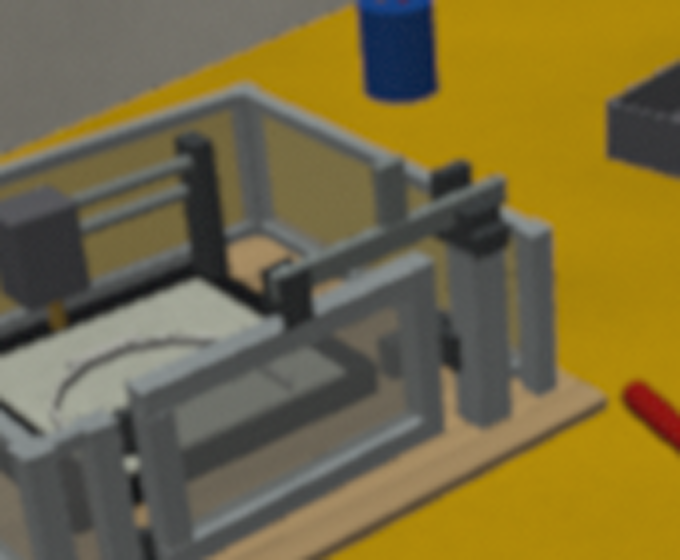

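The gate looks shut, with the bar's end at crop (490,190) and the striker at (480,225) covering its lower part. I check the bar's height and position by depth.

Run:
```python
from h import *
np.set_printoptions(precision=4,suppress=True)
im,d=bot.capture("side");R,t,_=ray("side",(0,0));c=bot.camera_params("side")
V,U=np.mgrid[160:215,200:275];z=d[160:215,200:275]
W=(np.stack([(U-c['cx'])/c['fx']*z,(V-c['cy'])/c['fy']*z,z],-1)-t)@R
H=np.array([.6626,.2395]);a=np.radians(7.0);u=np.array([-np.sin(a),-np.cos(a)]);n=np.array([np.cos(a),-np.sin(a)])
A=(W[...,:2]-H)@u;N=(W[...,:2]-H)@n;Z=W[...,2]
for lo in np.arange(.15,.33,.02):
    m=(z>0)&(A>lo)&(A<lo+.02)&(abs(N)<.010)&(Z>.15);print(round(lo,2),m.sum(),np.percentile(Z[m],[5,50,90,97]) if m.any() else'',np.percentile(N[m],[5,50,95]) if m.any() else '')
```

```text
0.15 87 [0.1539 0.1776 0.1935 0.1946] [-0.0089 -0.0024  0.0067]
0.17 87 [0.1519 0.1773 0.1927 0.1943] [-0.0088 -0.0036  0.0066]
0.19 141 [0.1564 0.1919 0.2319 0.2383] [-0.0089 -0.0034  0.0057]
0.21 153 [0.1579 0.1995 0.236  0.24  ] [-0.0079 -0.005   0.0031]
0.23 58 [0.1582 0.1833 0.1943 0.1949] [-0.0084 -0.0056  0.0037]
0.25 79 [0.155  0.1836 0.1948 0.2017] [-0.0095 -0.0053  0.0077]
0.27 52 [0.1887 0.1954 0.2057 0.2077] [-0.0083  0.0051  0.0078]
0.29 37 [0.1837 0.1935 0.2026 0.2063] [-0.0095 -0.0061  0.0071]
0.31 7 [0.1585 0.1838 0.1942 0.1946] [-0.009  -0.0066 -0.0007]
```

The bar is level all along, with its top at 0.195 m, so it is down in the slot.

```bash
python3 -c "
from bench import bot
print(bot.job_done())"
```

```text
the job is handed in; nothing more can be done
None
```

The gate is shut with the latch bar lying level in the catch behind the striker, the gripper has let go and lifted clear, and the job was handed in at about 12 s; no verdict was returned.

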